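# Sweep the brass blanks into the parts pen

## Robot

A 6-joint arm with a two-finger parallel gripper is mounted at the origin on the work surface. World frame = base frame: x ahead of the robot, y to its left, z up, the work surface at z = 0. Lengths are in m, angles in rad, forces in N, time in s.
With the tool pointing down it reaches from about 0.35 to 0.975 m from the base axis. Payload 4.9 kg.
Tool frame: the origin (TCP) lies at the very end of the fingers, on their centre line; the grasp point (between the pads) lies 19 mm behind it (manip.grasp_offset is the distance from the TCP to the grasp point, in m); z points along the fingers, y is the line along which they close (so a half turn about z gives the same grasp; the last joint's range is limited). The gripper opens to 85 mm and grips with 20 to 120 N. Pads are 22 mm wide; open, the fingers measure 114 mm over their backs; the gripper's body (76 mm by 85 mm) begins 54 mm behind the grasp point. The pads swing forward as they close: fully open they stand 13 mm farther back than shut.
Start: joints at [1.033, 0.053, 1.613, -0, 1.476, -0.119], TCP at [0.254, 0.571, 0.231] pointing down, gripper open.
Joint ranges: [-3.01, 3.01], [-1.01, 2.22], [0.06, 2.58], [-1.02, 4.17], [0.09, 2.62], [-3.14, 3.14]. Speed limits (rad/s): [2.57, 2.57, 3.14, 3.14, 3.14, 3.14].

## Interface

Orientations are given as a unit quaternion [w, x, y, z].
In Python, from plant import manip, eyes, job_done, models gives the robot as it stands.
- The arm moves only by the tool servo_tool, never from a script. Its argument "motion" is one flat list of numbers, 5 for each row, row after row: the opening, from -1 (shut) to 1 (fully open), then the shift along the tool's x, y, z normalised to -1 to 1, where 1 is 120 mm, then the turn about the tool's z normalised to -1 to 1, where 1 is 45 degrees. A call has 1 to 5 rows; each row is the pose to reach, as a shift and turn from the pose commanded when the call began, along the tool's axes at that moment; what a row does not reach only later rows make up. A row lasts 1/8 s, in which the tool goes at most 62.5 mm and 10.7 degrees, less where a joint would pass 70% of its speed; a pose out of reach is approached as far as the arm can. A call with a number of a shift or a turn outside -1 to 1 is refused whole. A call with a gripper value outside its range is refused whole. The fingers move at their own pace and stop on an object; the grip force is fixed at half the most. Time passes only in rows, so rows that repeat a pose let the fingers close. It gives the time, the measured TCP pose, the force, the opening and the grip force at its end, in the units of the state.
- manip.state(): the state, without advancing time (a new reading comes with each control period).
- eyes.grab_frame(name): name is "side" or "top" or "wrist"; returns (picture, depth): 420x560x3 uint8, red, green, blue; 420x560 float32, m along the optical axis (not along the pixel's ray), 0 where there is no reading.
- eyes.camera_params(name): a dict with "fov_y" (degrees; the focal length in pixels is half the picture's height over the tangent of half this angle, whatever the lens; pixels are square), "cx", "cy" (the principal point, pixels), "pose" (4x4, takes a point from camera to world coordinates); the wrist camera has in their place "T_tool_cam" (4x4, takes a point from camera to tool coordinates, whose origin is the TCP and whose axes are the flange's). Camera axes: x right, y up, looking along -z (the intrinsics and any distortion apply to the point x, -y, -z); pixel columns grow to the right and rows downward; lengths in m; the calibration is good to about 2 mm. A picture is of the moment at which its call begins: read the wrist's pose just before it. camera_params takes no time and is no camera call.
- job_done(): hands the job in; it is judged then, once.
Trained networks look in the newest picture that a camera, given by its name, has taken for a name from the list of things; names that differ only in an ending like _2 or _b are one class to them, and where a whole thing is asked for, a point or a joint stands for the part that bears it (a point fixed in the world has none). Each returns a list of dicts, best first, with "p" (0 to 1); they miss things now and then, are a little off and sometimes report something else, mostly with a low value. They report only what shows in the picture. A call takes as long as a camera call. They do not tell look-alikes from the thing itself.
- models.regions_of(camera, label): "mask" (420x560 bool, what is visible of it) and "pixel" ([column, row] in pixels, amid what is visible of it).
The state is a dict: "time": time; "joint_pos": joint angles; "joint_vel": joint speeds; "joint_efforts": joint torques, N m; "tool_pos": TCP position; "tool_rot": TCP orientation; "contact_force": force on the tool from outside, world axes, zero at the start; "ft_torque": the same for the moment, N m; "gripper_width": opening from 0.0 (shut) to 1.0 (fully open); "grasp_force": force on a finger pad.
Only numpy, scipy, OpenCV 4.12 (cv2) and the standard library are available. Lean on these libraries where they do the work, as an engineer would, in place of code of your own. Each camera call takes 0.05 s, during which the arm holds its last target. There are 200 camera calls.

## Task

Sweep the three loose brass discs along the bench with your closed fingers, one by one or together, until each lies flat and fully inside the three-walled wooden parts pen. Push them only: do not pick them up or lift them off the bench, and leave everything else on the bench standing where it is.

Things in the scene. Friction and masses are not known exactly. Their poses are not given: they have to be found in the camera images.
- pen: the parts pen: a fixed three-sided frame of pale wooden walls 22 tall, 12 thick, round a green patch of bare bench, no floor or sill. Inside 260 wide (own x) by 120 deep (own y). Origin on the bench amid the inside: open mouth at own y = -60, back wall at y = +60, side walls at x = -130 and 130. On the robot's left, mouth to the robot's right (world -y), yaw up to 0.3 rad
- blank_a_mid (a point): one of three alike loose round brass blanks, flat discs 40 across and 12 thick, about 110 g, lying flat on the bench to the right of the pen in front of its mouth; the point is the disc's centre, 6 above the bench, z along the disc's axis. It slides on the bench with ordinary friction
- blank_b_mid (a point): one of three alike loose round brass blanks, flat discs 40 across and 12 thick, about 110 g, lying flat on the bench to the right of the pen in front of its mouth; the point is the disc's centre, 6 above the bench, z along the disc's axis. It slides on the bench with ordinary friction
- blank_c_mid (a point): one of three alike loose round brass blanks, flat discs 40 across and 12 thick, about 110 g, lying flat on the bench to the right of the pen in front of its mouth; the point is the disc's centre, 6 above the bench, z along the disc's axis. It slides on the bench with ordinary friction
- cup: a plain steel beaker, 40 across, 40 tall, standing between the rows of blanks; origin at the centre of its underside; loose; a bystander, to be left alone
- punch: a dark steel doming punch standing upright, a squat 30 across, 42 tall, standing between the rows of blanks; origin at the centre of its underside; loose; a bystander, to be left alone
- teapot: a small bright teapot, body 86 across, 105 tall, spout and handle reaching 66 each way from its middle; origin at the centre of its underside; loose; a bystander, to be left alone
- mallet: a wooden mallet lying down: head 44 thick and 75 long along its own y, centred on the origin; handle 20 thick reaching 180 towards its own -x; origin on the bench under the head; loose; a bystander, to be left alone
- dapping_block: a grey steel cube, 50 on a side, with dark round marks on top; origin at the centre of its underside; loose; a bystander, to be left alone
- bowl: a small round aluminium bowl, 100 across, 40 tall; origin at the centre of its underside; loose; a bystander, to be left alone
- jar: an amber jar with a red lid, 60 across, 80 tall; origin at the centre of its underside; loose; a bystander, to be left alone
Not all that is in view belongs to the job. What is shaped like the part that bears blank_b_mid but turquoise is not meant.

How it is judged:
By the outcome, as a careful person would: the job done as asked, in the order asked, and still so for the second after the job is handed in, with the robot touching nothing.
It also fails if it takes over 72 s, if anything falls off the work surface, if the arm or the gripper's body presses on something with over 40 N, if the wrist force passes 120 N, or if a joint passes its speed limit or range.

## Working session

There is one attempt and no reset: what is moved stays moved. The work goes in short steps, Python scripts to look and compute and a tool call to move; the robot and the scene stay as the last step left them, time stands still between calls to the robot, and variables do not carry over. Pictures are saved under pics/ and viewed, at most 10 in all, crops included, and the job is handed in when it is done.

Besides the shell and the picture viewer there is one more tool, called after "Request:" by a JSON object that holds its "api" and its "payload", one argument or row to a line. servo_tool: Moves the arm, as the interface text tells. Its arguments: {"type":"object","properties":{"motion":{"type":"array","items":{"type":"number","minimum":-1,"maximum":1}}},"required":["motion"]}

```bash
mkdir -p pics; cat > h.py <<'E'
import numpy as np, cv2
from plant import manip, eyes, job_done, models
def world(cam,dep,u,v,z=None):
    p=eyes.camera_params(cam); f=210/np.tan(np.radians(p['fov_y'])/2)
    r=np.array([(u-p['cx'])/f,-(v-p['cy'])/f,-1.0]); T=np.array(p['pose'])
    if z is None: c=r*dep[int(v),int(u)]; return T[:3,:3]@c+T[:3,3]
    d=T[:3,:3]@r; o=T[:3,3]; return o+d*(z-o[2])/d[2]
def save(cam,name):
    im,d=eyes.grab_frame(cam); cv2.imwrite('pics/'+name,im[:,:,::-1]); return im,d
E
python3 - <<'E'
from h import *
np.set_printoptions(precision=3,suppress=True)
print({k:(np.round(v,3) if not isinstance(v,dict) else v) for k,v in eyes.camera_params('top').items()})
im,d=save('top','top0.png'); save('side','side0.png')
for l in ['blank_a_mid','pen','cup','punch','teapot','mallet','dapping_block','bowl','jar']:
    for r in models.regions_of('top',l):
        u,v=r['pixel']; print(l,round(r['p'],2),(int(u),int(v)),world('top',d,u,v),r['mask'].sum())
s=manip.state();print(s['time'],s['tool_pos'],s['tool_rot'])
E
```

```text
{'fov_y': np.float64(47.695), 'cx': np.float64(274.822), 'cy': np.float64(206.705), 'pose': array([[ 0.058,  0.976, -0.21 ,  0.321],
       [-0.998,  0.057, -0.011,  0.034],
       [ 0.001,  0.21 ,  0.978,  1.184],
       [ 0.   ,  0.   ,  0.   ,  1.   ]])}
blank_a_mid 0.63 (365, 175) [ 0.668 -0.181  0.01 ] 158
pen 0.72 (196, 217) [ 0.537  0.244 -0.003] 6012
cup 0.7 (339, 240) [ 0.498 -0.12   0.005] 214
cup 0.21 (96, 199) [0.568 0.503 0.001] 1235
punch 0.66 (321, 196) [ 0.598 -0.067  0.045] 125
punch 0.36 (342, 226) [ 0.533 -0.126  0.012] 194
teapot 0.66 (446, 176) [ 0.658 -0.362  0.077] 1026
mallet 0.65 (449, 232) [ 0.529 -0.385  0.03 ] 1117
dapping_block 0.82 (297, 129) [0.769 0.002 0.05 ] 493
bowl 0.84 (95, 199) [0.567 0.506 0.003] 1225
jar 0.8 (416, 287) [ 0.388 -0.29   0.078] 675
jar 0.55 (313, 268) [ 0.423 -0.056  0.015] 203
0.55 [0.254 0.571 0.231] [-0.     0.208  0.978 -0.   ]
```

View pics/top0.png

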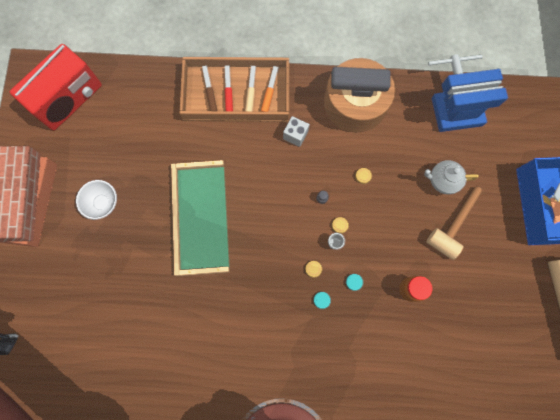

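View pics/side0.png

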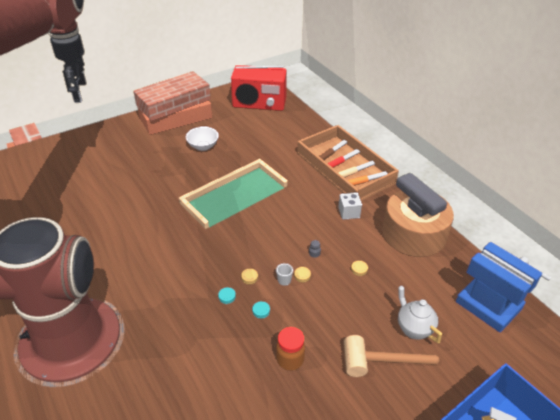

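Top view: brass discs at (363,175), (340,225), (313,269); cup (336,241), punch (323,197), turquoise decoys (355,282), (322,300); the pen's green patch spans about (177–228, 165–272) with its mouth facing right. I'll refine these by colour and check against the side camera.

```bash
cat >> h.py <<'E'
def blobs(cam,im,lo,hi,z,amin=60,amax=400):
    m=cv2.inRange(cv2.cvtColor(im,cv2.COLOR_RGB2HSV),lo,hi)
    n,_,st,c=cv2.connectedComponentsWithStats(m)
    return [(c[i].round(1),st[i,4],world(cam,None,*c[i],z=z)[:2].round(3)) for i in range(1,n) if amin<st[i,4]<amax]
E
python3 - <<'E'
from h import *
np.set_printoptions(precision=3,suppress=True)
print({k:v for k,v in eyes.camera_params('top').items() if k!='pose'})
for cam in ['top','side']:
    im,d=eyes.grab_frame(cam); print(cam)
    for n,lo,hi,z in [('gold',(18,110,120),(30,255,255),.011),('turq',(82,120,100),(95,255,255),.011)]:
        for b in blobs(cam,im,lo,hi,z): print(n,*b)
    m=cv2.inRange(cv2.cvtColor(im,cv2.COLOR_RGB2HSV),(65,80,40),(81,255,200))
    c=max(cv2.findContours(m,0,2)[0],key=cv2.contourArea); r=cv2.approxPolyDP(c,4,True)[:,0]
    for p in r: print('green',p,world(cam,None,*p,z=0))
im,d=eyes.grab_frame('top')
for l,z in [('punch',.042),('cup',.04),('dapping_block',.05),('teapot',.05),('mallet',.04),('bowl',.03)]:
    r=models.regions_of('top',l)
    for q in r[:2]: print(l,q['p'],world('top',d,*q['pixel'],z=z), [a.mean().round(1) for a in np.nonzero(q['mask'])][::-1])
# height map crop around cup/punch
v,u=np.mgrid[150:290,290:380]
P=np.array([world('top',d,a,b) for a,b in zip(u.ravel(),v.ravel())])
h=P[(P[:,2]>.03)]; 
for c in [(.495,-.11),(.6,-.07)]:
    q=h[np.linalg.norm(h[:,:2]-c,axis=1)<.05]; print(c,len(q),q.min(0),q.max(0),q.mean(0))
o=cv2.resize(im[150:315,160:385],(800,587),interpolation=cv2.INTER_CUBIC);cv2.imwrite('pics/crop0.png',o[:,:,::-1])
E
```

```text
{'fov_y': 47.69479635484395, 'cx': 274.8216161478957, 'cy': 206.70520692041774}
top
gold [363.1 175.3] 197 [ 0.669 -0.174]
gold [339.6 224.5] 207 [ 0.537 -0.118]
gold [313.2 268.6] 219 [ 0.424 -0.056]
turq [353.9 281.6] 196 [ 0.398 -0.157]
turq [321.5 299.8] 203 [ 0.35  -0.079]
green [222 168] [ 0.67  0.19 -0.  ]
green [179 171] [0.656 0.3   0.   ]
green [182 268] [0.407 0.268 0.   ]
green [227 265] [0.421 0.157 0.   ]
side
gold [359.4 268. ] 124 [ 0.664 -0.177]
gold [302.2 273.8] 165 [ 0.533 -0.119]
gold [249.2 275.6] 180 [ 0.42  -0.057]
gold [436.1 334.2] 66 [ 0.691 -0.418]
turq [226.6 295. ] 193 [ 0.345 -0.081]
turq [260.7 309.3] 201 [ 0.393 -0.158]
green [281 187] [0.665 0.195 0.   ]
green [258 169] [0.65  0.302 0.   ]
green [191 202] [0.415 0.271 0.   ]
green [210 225] [0.42 0.16 0.  ]
cup 0.74 [ 0.495 -0.11   0.04 ] [np.float64(335.4), np.float64(240.5)]
cup 0.6 [0.529 0.23  0.04 ] [np.float64(199.0), np.float64(218.2)]
dapping_block 0.66 [0.766 0.005 0.05 ] [np.float64(295.5), np.float64(131.3)]
teapot 0.69 [ 0.662 -0.379  0.05 ] [np.float64(448.0), np.float64(176.4)]
teapot 0.15 [ 0.523 -0.377  0.05 ] [np.float64(452.4), np.float64(230.1)]
mallet 0.63 [ 0.521 -0.38   0.04 ] [np.float64(452.8), np.float64(229.5)]
bowl 0.91 [0.567 0.5   0.03 ] [np.float64(95.5), np.float64(198.9)]Traceback (most recent call last):
  File "<stdin>", line 17, in <module>
  File "h.py", line 4, in world
    p=eyes.camera_params(cam); f=210/np.tan(np.radians(p['fov_y'])/2)
ValueError: time passes only in moves, steps and waits
```

```bash
cat > /tmp/p.py <<'E'
import re
s=open('h.py').read()
s=s.replace("p=eyes.camera_params(cam);","p=CP.setdefault(cam,None) or CP.__setitem__(cam,eyes.camera_params(cam)) or CP[cam];").replace("def world","CP={}\ndef world",1)
open('h.py','w').write(s)
E
python3 /tmp/p.py; python3 - <<'E'
from h import *
np.set_printoptions(precision=4,suppress=True)
S={}
for cam in ['top','side']:
    im,d=eyes.grab_frame(cam)
    S[cam]=im
    v,u=np.mgrid[130:310,200:400]
    P=np.array([world(cam,d,a,b) for a,b in zip(u.ravel(),v.ravel())])
    for c,zm in [((.495,-.11),.025),((.6,-.07),.03)]:
        k=(np.linalg.norm(P[:,:2]-c,axis=1)<.05)&(P[:,2]>zm); q=P[k]; print(cam,c,len(q),q.min(0),q.max(0),(q.min(0)+q.max(0))/2)
ims=[cv2.resize(S['top'][160:280,290:380],(400,533),interpolation=cv2.INTER_CUBIC),cv2.resize(S['side'][220:320,210:285+30],(400,533)[:1]+(381,),interpolation=cv2.INTER_CUBIC)]
ims[1]=cv2.copyMakeBorder(ims[1],0,152,0,0,0)
cv2.imwrite('pics/crop0.png',np.hstack(ims)[:,:,::-1])
E
```

```text
top (0.495, -0.11) 93 [ 0.4734 -0.124   0.0254] [ 0.5108 -0.0869  0.0437] [ 0.4921 -0.1055  0.0346]
top (0.6, -0.07) 76 [ 0.5943 -0.0813  0.031 ] [ 0.6171 -0.0586  0.0478] [ 0.6057 -0.07    0.0394]
side (0.495, -0.11) 157 [ 0.469  -0.1256  0.025 ] [ 0.5101 -0.0834  0.0444] [ 0.4895 -0.1045  0.0347]
side (0.6, -0.07) 68 [ 0.5904 -0.0821  0.0303] [ 0.6134 -0.0577  0.0433] [ 0.6019 -0.0699  0.0368]
```

View pics/crop0.png

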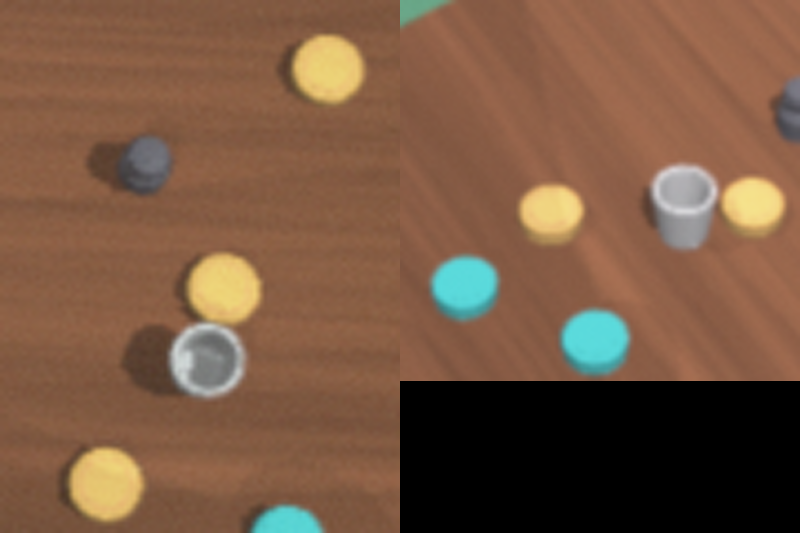

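Crop confirms it: brass B sits about 6 mm clear of the cup (cup ≈ (0.491,-0.105), punch ≈ (0.603,-0.070)); A and C are free. Plan: push C at heading 84°, then B at 84° and A at 96°, with the flat finger face.

Request:
{"api": "servo_tool", "payload": {
  "motion": [-1,-0.4,-0.2,0,0.22,-1,-0.8,-0.4,0,0.44,-1,-1,-0.56,0,0.66,-1,-1,-0.56,0,0.88,-1,-1,-0.56,0,1]
}}

```text
time: 1.72
tool_pos: [0.3369, 0.4603, 0.2314]
tool_rot: [-0.0, 0.568, 0.823, 0.0]
contact_force: [-0.4, 0.3, 0.3]
gripper_width: -0.005
grasp_force: 0.0
```

```bash
cat >> h.py <<'E'
from scipy.spatial.transform import Rotation as R
def goto(x,y,z,head=None):
    s=manip.state(); q=s['tool_rot']; M=R.from_quat([q[1],q[2],q[3],q[0]]).as_matrix()
    p=np.array(s['tool_pos']); sh=M.T@(np.array([x,y,z])-p)/.12
    hd=np.degrees(np.arctan2(M[1,0],M[0,0]))
    print('t',s['time'],'tcp',p.round(4),'head',hd.round(1),'shift',sh.round(3),'turn',None if head is None else round((hd-head)/45,3),'F',np.round(s['contact_force'],1),'w',s['gripper_width'],'j6',round(s['joint_pos'][5],2))
E
python3 -c "
from h import *
goto(.4177,-.096,.1,84)"
```

```text
t 1.725 tcp [0.3369 0.4603 0.2314] head 110.7 shift [-4.574 -1.012  1.094] turn 0.594 F [-0.4  0.3  0.3] w -0.004614590373447245 j6 0.45
```

Request:
{"api": "servo_tool", "payload": {
  "motion": [-1,-0.5,0,0,0.2,-1,-1,0,0,0.4,-1,-1,0,0,0.594]
}}

```text
time: 2.1
tool_pos: [0.3807, 0.3459, 0.2314]
tool_rot: [0.0, 0.745, 0.667, 0.0]
contact_force: [0.3, 0.7, 0.4]
gripper_width: -0.001
grasp_force: 0.0
```

```bash
python3 -c "
from h import *
goto(.4177,-.098,.1,84)"
```

```text
t 2.1 tcp [0.3807 0.3459 0.2314] head 83.7 shift [-3.643  0.711  1.097] turn -0.007 F [0.3 0.7 0.4] w -0.00146151059660169 j6 0.7
```

Request:
{"api": "servo_tool", "payload": {
  "motion": [-1,-0.5,0.1,0,0,-1,-1,0.24,0,0]
}}

```text
time: 2.35
tool_pos: [0.396, 0.2253, 0.2314]
tool_rot: [0.0, 0.741, 0.672, 0.0]
contact_force: [1.1, 0.0, 0.1]
gripper_width: -0.003
grasp_force: 0.0
```

Request:
{"api": "servo_tool", "payload": {
  "motion": [-1,-0.5,0.1,0,0,-1,-1,0.24,0,0]
}}

```text
time: 2.6
tool_pos: [0.4127, 0.1025, 0.2316]
tool_rot: [0.0, 0.741, 0.671, 0.001]
contact_force: [1.4, -0.7, -0.0]
gripper_width: -0.001
grasp_force: 0.0
```

Request:
{"api": "servo_tool", "payload": {
  "motion": [-1,-0.5,0.1,0.3,0,-1,-1,0.24,0.6,0]
}}

```text
time: 2.85
tool_pos: [0.4274, -0.0047, 0.1685]
tool_rot: [0.001, 0.742, 0.671, 0.001]
contact_force: [1.1, -0.5, 0.2]
gripper_width: -0.004
grasp_force: 0.0
```

```bash
python3 -c "
from h import *
goto(.4177,-.098,.005,84)"
```

```text
t 2.85 tcp [ 0.4274 -0.0047  0.1685] head 84.3 shift [-0.781 -0.007  1.363] turn 0.006 F [ 1.1 -0.5  0.2] w -0.003967458509693529 j6 -0.09
```

Request:
{"api": "servo_tool", "payload": {
  "motion": [-1,-0.4,0,0.2,0,-1,-0.76,0,0.5,0,-1,-0.76,0,0.8,0,-1,-0.76,0,0.8,0]
}}

```text
time: 3.35
tool_pos: [0.4153, -0.093, 0.0695]
tool_rot: [-0.003, 0.742, 0.67, -0.001]
contact_force: [-0.5, 0.3, 0.5]
gripper_width: 0.001
grasp_force: 0.0
```

```bash
python3 -c "
from h import *
goto(.4177,-.098,.005,84)
save('wrist','w0.png')"
```

```text
t 3.35 tcp [ 0.4153 -0.093   0.0695] head 84.2 shift [-0.041  0.028  0.537] turn 0.004 F [-0.5  0.3  0.5] w 0.001401394355565767 j6 -0.29
```

View pics/w0.png

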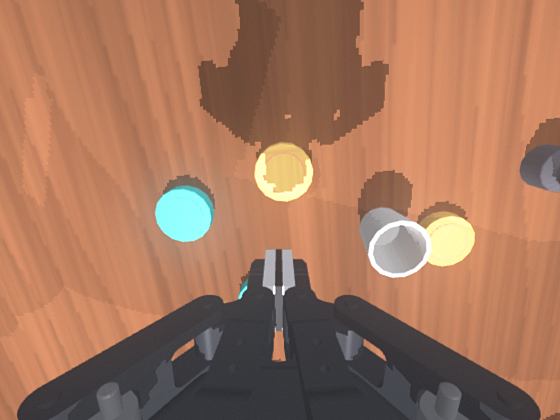

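Wrist view: shut fingertips at (283,255) with disc C dead ahead at (284,172), the cup well right. Descend and push.

Request:
{"api": "servo_tool", "payload": {
  "motion": [-1,-0.05,0.02,0.2,0,-1,-0.05,0.02,0.4,0,-1,-0.05,0.02,0.53,0,-1,-0.05,0.02,0.53,0]
}}

```text
time: 3.9
tool_pos: [0.4197, -0.0993, 0.0088]
tool_rot: [-0.0, 0.741, 0.671, -0.0]
contact_force: [-0.0, -0.4, -0.0]
gripper_width: 0.001
grasp_force: 0.0
```

Request:
{"api": "servo_tool", "payload": {
  "motion": [-1,0.1,0,0,0,-1,0.24,0,0,0,-1,0.4,0,0,0,-1,0.56,0,0,0,-1,0.72,0,0,0]
}}

```text
time: 4.53
tool_pos: [0.4295, -0.0128, 0.0102]
tool_rot: [0.001, 0.741, 0.671, 0.001]
contact_force: [0.2, -0.3, 0.7]
gripper_width: -0.003
grasp_force: 0.3
```

```bash
python3 -c "
from h import *
goto(.4495,.192,.005,84)
im,d=eyes.grab_frame('side')
print(*blobs('side',im,(18,110,120),(30,255,255),.011),sep='\n')"
```

```text
t 4.525 tcp [ 0.4295 -0.0128  0.0102] head 84.3 shift [ 1.715 -0.003  0.043] turn 0.007 F [ 0.2 -0.3  0.7] w -0.00338037445158512 j6 -0.1
(array([359.1, 268.6]), np.int32(79), array([ 0.662, -0.178]))
(array([302.1, 273.7]), np.int32(171), array([ 0.533, -0.118]))
(array([436.2, 334.4]), np.int32(68), array([ 0.691, -0.419]))
```

Request:
{"api": "servo_tool", "payload": {
  "motion": [-1,0,0,0.05,0,-1,0,0,0.05,0]
}}

```text
time: 4.82
tool_pos: [0.428, -0.0139, 0.0024]
tool_rot: [-0.0, 0.742, 0.671, -0.0]
contact_force: [-0.1, 0.1, -0.6]
gripper_width: -0.001
grasp_force: 0.0
```

```bash
python3 -c "
from h import *
goto(.4495,.192,.005,84)
im,d=save('wrist','w1.png')
im,d=eyes.grab_frame('top')
print(*blobs('top',im,(18,110,120),(30,255,255),.011,20),sep='\n')"
```

```text
t 4.825 tcp [ 0.428  -0.0139  0.0024] head 84.3 shift [ 1.725  0.007 -0.022] turn 0.006 F [-0.1  0.1 -0.6] w -0.0010697097305968006 j6 -0.11
(array([363.2, 175.3]), np.int32(196), array([ 0.669, -0.174]))
(array([471.4, 176.5]), np.int32(57), array([ 0.682, -0.451]))
(array([546.7, 200.3]), np.int32(29), array([ 0.63, -0.64]))
(array([339.7, 224.7]), np.int32(205), array([ 0.537, -0.118]))
```

View pics/w1.png

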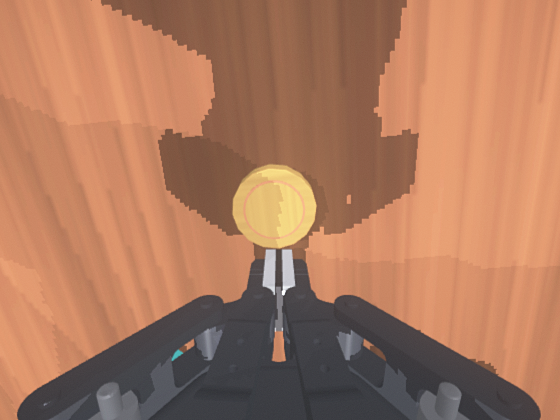

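The disc is riding squarely on the fingertips at (274,206). Continue.

Request:
{"api": "servo_tool", "payload": {
  "motion": [-1,0.1,0,-0.015,0,-1,0.26,0,-0.015,0,-1,0.42,0,-0.015,0,-1,0.58,0,-0.015,0,-1,0.74,0,-0.015,0]
}}

```text
time: 5.55
tool_pos: [0.4374, 0.0755, 0.0048]
tool_rot: [0.0, 0.742, 0.671, 0.0]
contact_force: [-0.5, -0.7, 0.5]
gripper_width: -0.001
grasp_force: 0.4
```

Request:
{"api": "servo_tool", "payload": {
  "motion": [-1,0.16,0,0,0,-1,0.32,0,0,0,-1,0.48,0,0,0,-1,0.64,0,0,0,-1,0.74,0,0,0]
}}

```text
time: 6.18
tool_pos: [0.4461, 0.1639, 0.0047]
tool_rot: [0.0, 0.741, 0.671, 0.0]
contact_force: [-0.8, -2.2, 1.4]
gripper_width: 0.002
grasp_force: 0.6
```

```bash
cat >> h.py <<'E'
def wdisc():
    im,d=eyes.grab_frame('wrist')
    m=cv2.inRange(cv2.cvtColor(im,cv2.COLOR_RGB2HSV),(18,110,120),(30,255,255))
    n,_,st,c=cv2.connectedComponentsWithStats(m)
    print('wrist',[(c[i].round(0).tolist(),int(st[i,4])) for i in range(1,n) if st[i,4]>600])
E
python3 -c "
from h import *
goto(.4495,.192,.005,84); wdisc()"
```

```text
t 6.175 tcp [0.4461 0.1639 0.0047] head 84.3 shift [ 0.236  0.005 -0.002] turn 0.007 F [-0.8 -2.2  1.4] w 0.001934182818507401 j6 0.29
wrist [([274.0, 207.0], 2342), ([273.0, 214.0], 2285)]
```

Request:
{"api": "servo_tool", "payload": {
  "motion": [-1,0.12,0,0,0,-1,0.25,0,0,0,-1,0.25,0,0,0,-1,0.05,0,0,0,-1,-0.2,0,-0.3,0]
}}

```text
time: 6.85
tool_pos: [0.4406, 0.1383, 0.0379]
tool_rot: [-0.002, 0.741, 0.671, -0.003]
contact_force: [0.5, 1.1, 0.6]
gripper_width: -0.005
grasp_force: 0.0
```

Request:
{"api": "servo_tool", "payload": {
  "motion": [-1,-0.1,0,-0.4,0,-1,-0.5,0.2,-0.7,0,-1,-1,0.4,-0.7,0]
}}

```text
time: 7.22
tool_pos: [0.4812, 0.0174, 0.1287]
tool_rot: [0.003, 0.741, 0.672, 0.003]
contact_force: [0.7, -0.0, -0.5]
gripper_width: 0.0
grasp_force: 0.0
```

```bash
python3 -c "
from h import *
goto(.531,-.158,.005,84)
im,d=eyes.grab_frame('side')
print(*blobs('side',im,(18,110,120),(30,255,255),.011,60),sep='\n')"
```

```text
t 7.225 tcp [0.4812 0.0174 0.1287] head 84.4 shift [-1.415  0.548  1.035] turn 0.009 F [ 0.7 -0.  -0.5] w 0.00017904820868755087 j6 -0.02
(array([208.5, 204.6]), np.int32(76), array([0.447, 0.224]))
(array([358.6, 267.6]), np.int32(100), array([ 0.663, -0.174]))
(array([302.1, 273.7]), np.int32(172), array([ 0.533, -0.118]))
(array([436.3, 334.4]), np.int32(68), array([ 0.691, -0.419]))
```

Request:
{"api": "servo_tool", "payload": {
  "motion": [-1,-0.5,0.3,0,0,-1,-1,0.55,0,0,-1,-1,0.55,0,0]
}}

```text
time: 7.65
tool_pos: [0.5326, -0.1103, 0.1243]
tool_rot: [0.0, 0.743, 0.669, -0.0]
contact_force: [-1.5, 0.7, -1.0]
gripper_width: 0.0
grasp_force: 0.0
```

Request:
{"api": "servo_tool", "payload": {
  "motion": [-1,-0.4,0,0,0,-1,-0.4,0,0.3,0,-1,-0.4,0,0.5,0,-1,-0.4,0,0.5,0]
}}

```text
time: 8.15
tool_pos: [0.5248, -0.1534, 0.0615]
tool_rot: [-0.003, 0.741, 0.671, -0.001]
contact_force: [-0.7, 0.3, 0.4]
gripper_width: 0.002
grasp_force: 0.0
```

```bash
python3 -c "
from h import *
goto(.531,-.158,.005,84)
save('wrist','w2.png');wdisc()"
```

```text
t 8.15 tcp [ 0.5248 -0.1534  0.0615] head 84.3 shift [-0.034  0.058  0.471] turn 0.007 F [-0.7  0.3  0.4] w 0.0020729162336211057 j6 -0.32
wrist [([286.0, 175.0], 1188)]
```

View pics/w2.png

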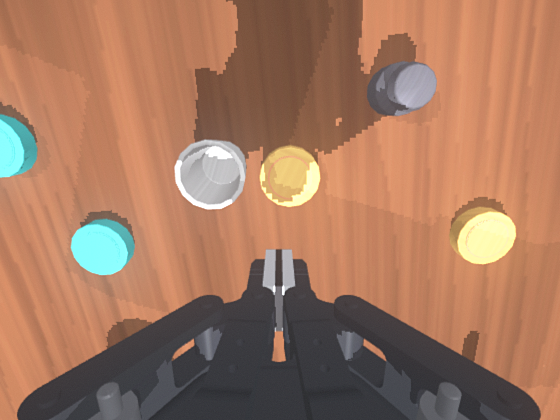

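Disc B at (290,176), tips at (280,255), cup at (210,175) to the left, punch at (400,88). I'll shift 7 mm right, descend, and push slightly rightward at first.

Request:
{"api": "servo_tool", "payload": {
  "motion": [-1,-0.04,0.06,0.15,0,-1,-0.04,0.06,0.35,0,-1,-0.04,0.06,0.5,0,-1,-0.04,0.06,0.5,0]
}}

```text
time: 8.75
tool_pos: [0.5331, -0.16, 0.0035]
tool_rot: [-0.001, 0.741, 0.671, -0.0]
contact_force: [-0.9, 0.8, 0.5]
gripper_width: -0.0
grasp_force: 0.0
```

```bash
python3 -c "
from h import *
goto(.5665,.205,.005,84);wdisc()"
```

```text
t 8.75 tcp [ 0.5331 -0.16    0.0035] head 84.3 shift [ 3.054 -0.025 -0.01 ] turn 0.007 F [-0.9  0.8  0.5] w -0.00048312591922704224 j6 -0.33
wrist [([275.0, 186.0], 2455), ([274.0, 191.0], 2526), ([523.0, 250.0], 696)]
```

Request:
{"api": "servo_tool", "payload": {
  "motion": [-1,0.12,0.01,-0.01,0,-1,0.26,0.02,-0.01,0,-1,0.4,0.03,-0.01,0,-1,0.54,0.04,-0.01,0,-1,0.68,0.05,-0.01,0]
}}

```text
time: 9.43
tool_pos: [0.5484, -0.0788, 0.0059]
tool_rot: [0.0, 0.741, 0.671, 0.0]
contact_force: [0.4, -1.5, 1.4]
gripper_width: 0.001
grasp_force: 1.0
```

```bash
python3 -c "
from h import *
goto(.5665,.205,.005,84);wdisc()"
```

```text
t 9.425 tcp [ 0.5484 -0.0788  0.0059] head 84.3 shift [ 2.368 -0.085  0.007] turn 0.007 F [ 0.4 -1.5  1.4] w 0.0006441071795979652 j6 -0.18
wrist [([259.0, 206.0], 2300), ([257.0, 214.0], 2235)]
```

Disc B has crept left on the face (258 vs 279); re-centre before going on.

Request:
{"api": "servo_tool", "payload": {
  "motion": [-1,-0.05,0,0,0,-1,-0.05,-0.05,0,0,-1,-0.05,-0.1,0,0,-1,-0.05,-0.1,0,0]
}}

```text
time: 9.98
tool_pos: [0.5346, -0.0849, 0.0053]
tool_rot: [-0.0, 0.742, 0.671, -0.0]
contact_force: [0.4, 0.2, -0.0]
gripper_width: -0.002
grasp_force: 0.0
```

Request:
{"api": "servo_tool", "payload": {
  "motion": [-1,0.1,0,0,0,-1,0.25,0,0,0,-1,0.4,0,0,0,-1,0.55,0,0,0,-1,0.7,0,0,0]
}}

```text
time: 10.6
tool_pos: [0.5441, 0.0003, 0.0057]
tool_rot: [0.0, 0.741, 0.671, 0.0]
contact_force: [0.6, -2.3, 0.8]
gripper_width: -0.006
grasp_force: 0.6
```

```bash
python3 -c "
from h import *
goto(.5665,.205,.005,84);wdisc()"
```

```text
t 10.6 tcp [5.441e-01 3.000e-04 5.700e-03] head 84.3 shift [1.716 0.017 0.006] turn 0.007 F [ 0.6 -2.3  0.8] w -0.005732460875480027 j6 -0.04
wrist [([282.0, 207.0], 2366), ([282.0, 213.0], 2270)]
```

Request:
{"api": "servo_tool", "payload": {
  "motion": [-1,0.16,0,0,0,-1,0.32,0,0,0,-1,0.48,0,0,0,-1,0.64,0,0,0,-1,0.8,0,0,0]
}}

```text
time: 11.28
tool_pos: [0.5535, 0.0957, 0.0056]
tool_rot: [-0.0, 0.742, 0.671, -0.0]
contact_force: [-0.2, -1.5, 0.8]
gripper_width: 0.001
grasp_force: 0.5
```

```bash
python3 -c "
from h import *
goto(.5665,.205,.005,84);wdisc()"
```

```text
t 11.275 tcp [0.5535 0.0957 0.0056] head 84.3 shift [0.917 0.017 0.005] turn 0.006 F [-0.2 -1.5  0.8] w 0.0005948693579139518 j6 0.14
wrist [([32.0, 27.0], 1862), ([282.0, 206.0], 2338), ([282.0, 213.0], 2246)]
```

Request:
{"api": "servo_tool", "payload": {
  "motion": [-1,0.16,0,0,0,-1,0.32,0,0,0,-1,0.48,0,0,0,-1,0.64,0,0,0,-1,0.8,0,0,0]
}}

```text
time: 11.95
tool_pos: [0.5631, 0.1912, 0.0056]
tool_rot: [-0.0, 0.742, 0.671, -0.0]
contact_force: [0.3, -1.0, -0.4]
gripper_width: -0.002
grasp_force: 0.4
```

Request:
{"api": "servo_tool", "payload": {
  "motion": [-1,0.1,0,0,0,-1,0.1,0,0,0,-1,-0.15,0,-0.1,0,-1,-0.4,0,-0.5,0,-1,-0.6,0.3,-0.7,0]
}}

```text
time: 12.58
tool_pos: [0.5912, 0.1137, 0.0916]
tool_rot: [0.0, 0.741, 0.671, 0.001]
contact_force: [0.8, 0.4, 0.4]
gripper_width: 0.001
grasp_force: 0.0
```

Request:
{"api": "servo_tool", "payload": {
  "motion": [-1,-0.5,0.2,-0.1,-0.13,-1,-1,0.4,-0.2,-0.26,-1,-1,0.4,-0.2,-0.26]
}}

```text
time: 12.95
tool_pos: [0.629, -0.0138, 0.1153]
tool_rot: [0.001, 0.671, 0.741, 0.001]
contact_force: [-0.7, -0.3, -0.3]
gripper_width: -0.005
grasp_force: 0.0
```

```bash
python3 -c "
from h import *
goto(.670,-.217,.065,96)
im,d=eyes.grab_frame('side')
print(*blobs('side',im,(18,110,120),(30,255,255),.011,60),sep='\n')"
```

```text
t 12.95 tcp [ 0.629  -0.0138  0.1153] head 95.7 shift [-1.719  0.172  0.422] turn -0.007 F [-0.7 -0.3 -0.3] w -0.004506831048910789 j6 -0.24
(array([244.4, 188.4]), np.int32(75), array([0.566, 0.233]))
(array([208.2, 205. ]), np.int32(90), array([0.446, 0.223]))
(array([358.4, 267. ]), np.int32(143), array([ 0.664, -0.173]))
(array([436.4, 334.4]), np.int32(65), array([ 0.691, -0.419]))
```

Request:
{"api": "servo_tool", "payload": {
  "motion": [-1,-0.5,0.06,0,0,-1,-1,0.17,0,0,-1,-1,0.17,0,0]
}}

```text
time: 13.38
tool_pos: [0.6604, -0.1291, 0.1131]
tool_rot: [-0.0, 0.671, 0.742, -0.0]
contact_force: [-0.2, 0.4, -0.5]
gripper_width: 0.001
grasp_force: 0.0
```

Request:
{"api": "servo_tool", "payload": {
  "motion": [-1,-0.4,0,0,0,-1,-0.7,0,0.2,0,-1,-0.7,0,0.43,0,-1,-0.7,0,0.43,0]
}}

```text
time: 13.88
tool_pos: [0.6663, -0.2075, 0.058]
tool_rot: [-0.004, 0.669, 0.743, -0.001]
contact_force: [-0.0, 0.7, 0.4]
gripper_width: -0.001
grasp_force: 0.0
```

```bash
python3 -c "
from h import *
goto(.670,-.217,.005,96);wdisc()"
```

```text
t 13.875 tcp [ 0.6663 -0.2075  0.058 ] head 96.0 shift [-0.084  0.025  0.441] turn 0.0 F [-0.   0.7  0.4] w -0.0012346569742294324 j6 -0.51
wrist [([294.0, 170.0], 798), ([289.0, 183.0], 1133)]
```

Request:
{"api": "servo_tool", "payload": {
  "motion": [-1,-0.08,0.03,0,0,-1,-0.08,0.04,0.2,0,-1,-0.08,0.04,0.4,0,-1,-0.08,0.04,0.45,0,-1,-0.08,0.04,0.45,0]
}}

```text
time: 14.55
tool_pos: [0.6738, -0.2189, 0.0063]
tool_rot: [-0.001, 0.669, 0.743, -0.0]
contact_force: [0.2, 0.3, 0.2]
gripper_width: -0.003
grasp_force: 0.0
```

```bash
python3 -c "
from h import *
goto(.627,.215,.005,96);wdisc()"
```

```text
t 14.55 tcp [ 0.6738 -0.2189  0.0063] head 96.0 shift [ 3.637 -0.011  0.016] turn -0.001 F [0.2 0.3 0.2] w -0.003254757849279994 j6 -0.52
wrist [([276.0, 179.0], 2409), ([276.0, 184.0], 2517)]
```

Request:
{"api": "servo_tool", "payload": {
  "motion": [-1,0.1,-0.01,0.015,0,-1,0.24,-0.01,0.015,0,-1,0.4,-0.01,0.015,0,-1,0.56,-0.01,0.015,0,-1,0.72,-0.01,0.015,0]
}}

```text
time: 15.22
tool_pos: [0.6646, -0.1321, 0.0067]
tool_rot: [0.0, 0.669, 0.743, 0.0]
contact_force: [0.6, -0.7, 1.6]
gripper_width: -0.001
grasp_force: 0.8
```

```bash
python3 -c "
from h import *
goto(.627,.215,.005,96);wdisc()"
```

```text
t 15.225 tcp [ 0.6646 -0.1321  0.0067] head 96.0 shift [ 2.909 -0.009  0.013] turn 0.0 F [ 0.6 -0.7  1.6] w -0.0009678975266664596 j6 -0.41
wrist [([276.0, 206.0], 2337), ([275.0, 213.0], 2313)]
```

Request:
{"api": "servo_tool", "payload": {
  "motion": [-1,0.16,0,0.01,0,-1,0.32,0,0.01,0,-1,0.48,0,0.01,0,-1,0.64,0,0.01,0,-1,0.8,0,0.01,0]
}}

```text
time: 15.9
tool_pos: [0.6543, -0.0367, 0.0049]
tool_rot: [-0.0, 0.669, 0.743, -0.0]
contact_force: [-0.3, -1.0, 0.6]
gripper_width: -0.0
grasp_force: 0.6
```

Request:
{"api": "servo_tool", "payload": {
  "motion": [-1,0.16,0,0,0,-1,0.32,0,0,0,-1,0.48,0,0,0,-1,0.64,0,0,0,-1,0.8,0,0,0]
}}

```text
time: 16.52
tool_pos: [0.6443, 0.0587, 0.0049]
tool_rot: [-0.0, 0.669, 0.743, -0.0]
contact_force: [0.1, -0.9, -0.4]
gripper_width: 0.002
grasp_force: 0.4
```

```bash
python3 -c "
from h import *
goto(.627,.212,.005,96);wdisc()"
```

```text
t 16.525 tcp [0.6443 0.0587 0.0049] head 96.0 shift [ 1.286e+00 -1.100e-02 -1.000e-03] turn -0.001 F [ 0.1 -0.9 -0.4] w 0.0017492150652841196 j6 -0.13
wrist [([276.0, 207.0], 2367), ([276.0, 214.0], 2335)]
```

Request:
{"api": "servo_tool", "payload": {
  "motion": [-1,0.16,0,0,0,-1,0.32,0,0,0,-1,0.48,0,0,0,-1,0.64,0,0,0,-1,0.8,0,0,0]
}}

```text
time: 17.2
tool_pos: [0.6343, 0.1542, 0.005]
tool_rot: [-0.0, 0.669, 0.743, -0.0]
contact_force: [-0.1, -0.9, 0.4]
gripper_width: -0.002
grasp_force: 0.3
```

Request:
{"api": "servo_tool", "payload": {
  "motion": [-1,0.16,0,0,0,-1,0.32,0,0,0,-1,0.48,0,0,0,-1,0.48,0,0,0,-1,0.3,0,0,0]
}}

```text
time: 17.82
tool_pos: [0.6309, 0.1889, 0.0052]
tool_rot: [0.0, 0.668, 0.744, 0.0]
contact_force: [-0.6, -0.1, -0.3]
gripper_width: 0.002
grasp_force: 0.0
```

Request:
{"api": "servo_tool", "payload": {
  "motion": [-1,-0.2,0,-0.1,0,-1,-0.4,0,-0.5,0,-1,-0.8,0,-0.9,0,-1,-1,0,-0.9,0,-1,-1,0,-0.9,0]
}}

```text
time: 18.45
tool_pos: [0.6444, 0.0653, 0.1154]
tool_rot: [0.001, 0.671, 0.741, 0.001]
contact_force: [0.1, 0.1, -0.2]
gripper_width: 0.003
grasp_force: 0.0
```

Request:
{"api": "servo_tool", "payload": {
  "motion": [-1,-0.5,0,-0.3,0,-1,-1,0,-0.3,0,-1,-1,0,-0.3,0]
}}

```text
time: 18.82
tool_pos: [0.6558, -0.0541, 0.1496]
tool_rot: [0.0, 0.671, 0.741, 0.0]
contact_force: [0.5, 0.3, -0.2]
gripper_width: -0.003
grasp_force: 0.0
```

```bash
python3 -c "
from h import *
goto(.627,.212,.005,96)
o=np.array([.537,.2335]);c,s=np.cos(.13),np.sin(.13)
for cam in ['side','top']:
    im,d=save(cam,cam+'9.png')
    for b in blobs(cam,im,(18,110,120),(30,255,255),.011,60):
        r=b[2]-o; print(cam,*b,'own',(c*r[0]+s*r[1]).round(3),(-s*r[0]+c*r[1]).round(3))"
```

```text
t 18.825 tcp [ 0.6558 -0.0541  0.1496] head 95.7 shift [ 2.231 -0.021  1.203] turn -0.007 F [ 0.5  0.3 -0.2] w -0.002766230183797275 j6 -0.29
side [259.3 180.5] 81 [0.62  0.242] own 0.083 -0.002
side [244.2 188.3] 75 [0.565 0.234] own 0.028 -0.003
side [208.5 204.9] 94 [0.447 0.223] own -0.091 0.001
side [436.3 334.6] 69 [ 0.691 -0.419] own 0.068 -0.667
top [199.1 183. ] 169 [0.624 0.244] own 0.088 -0.001
top [201.  203.8] 168 [0.57  0.234] own 0.033 -0.004
top [200.1 250.9] 183 [0.451 0.225] own -0.086 0.003
```

View pics/top9.png

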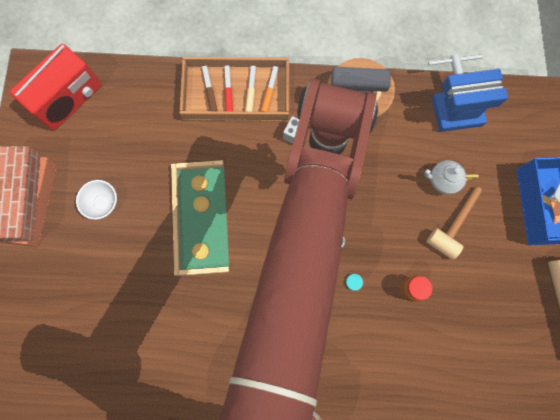

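View pics/side9.png

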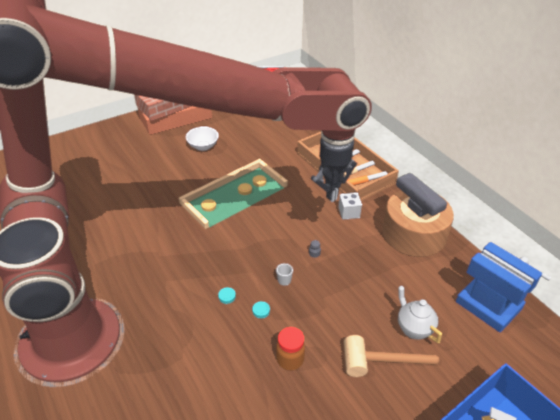

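All three discs are flat and well inside the green patch (top view (199,183), (201,204), (200,251)). In the side view the cup (285,274) and punch (315,248) stand unmoved, and the gripper is clear.

```bash
python3 -c "
from h import *
print(job_done())"
```

```text
the job is handed in; nothing more can be done
None
```

All three brass discs were pushed flat and fully inside the pen by about 19 s on the robot's clock; the final camera views show nothing else on the bench moved, and the job is handed in.

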